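Set up a raking-light inspection of a watch movement

ROBOT

A 7-joint arm with a two-finger parallel gripper is mounted at the origin on the work surface. World frame = base frame: x ahead of the robot, y to its left, z up, the work surface at z = 0. Lengths are in m, angles in rad, forces in N, time in s.
With the tool pointing down it reaches from about 0.4 to 0.85 m from the base axis. Payload 10.4 kg.
Tool frame: the origin (TCP) lies midway between the tips of the shut fingers; the grasp point (between the pads) lies 19 mm behind it; z points along the fingers, y is the line along which they close (so a half turn about z gives the same grasp; the last joint's range is limited). The gripper opens to 87 mm and grips with 3 to 60 N. Pads are 19 mm wide; open, the fingers measure 117 mm over their backs; the gripper's body (75 mm by 190 mm) begins 51 mm behind the grasp point.
Start: joints at [-0.023, 0.332, -0.065, 1.46, 0.022, 1.35, -0.088], TCP at [0.625, 0, 0.223] pointing down, gripper open.
Joint ranges: [-2.6, 2.6], [-0.5, 2.12], [-1.47, 1.34], [0.16, 2.42], [-1.27, 4.41], [0.06, 2.06], [-2.6, 2.6]. Speed limits (rad/s): [2.22, 2.22, 2.79, 2.79, 3.14, 3.14, 3.14].

INTERFACE

Orientations are given as a unit quaternion [x, y, z, w].
In Python, from bench import sensors, eyes, order gives the robot as it stands.
- The arm moves only by the tool arm_command, never from a script. Its argument "steps" is a list of rows, each an object with "rot": the turn, a rotation vector about the world's x, y, z in degrees, a list of three; "slide": the shift along the world's x, y, z in m, a list of three; "grip": the opening, from 0 (shut) to 1 (fully open). A call has exactly 8 rows; each row shifts and turns the commanded pose from where the row before left it; what a row does not reach is not made up. A row lasts 1/8 s, in which the tool goes at most 62.5 mm and 10.7 degrees, less where a joint would pass 70% of its speed; a pose out of reach is approached as far as the arm can. A call with a gripper value outside its range is refused whole. The fingers move at their own pace and stop on an object; "newtons" is the grip in N (left out, the last holds). Time passes only in rows, so rows that do not move let the fingers close, or fill a call up. It gives the time, the measured TCP pose, the force, the opening and the grip force at its end, in the units of the state.
- sensors.read_state(): the state, without advancing time (a new reading comes with each control period).
- eyes.camera(name): name is "scene" or "side" or "wrist"; returns a dict with "pixels" (400x640x3 uint8, red, green, blue), "intrinsics" (3x3 intrinsics, pixels), "k1" (the pictures are not rectified: a ray, as slopes to the right and down, at radius r is drawn at 1 + k1 r^2 times it, then the intrinsics apply), "pose" (4x4, takes a point from camera to world coordinates). Camera axes: x right, y down, z forward; pixel columns grow to the right and rows downward; lengths in m; the calibration is good to about 2 mm. A picture is of the moment at which its call begins. There is no depth.
- order.close_job(): hands the job in; it is judged then, once.
Trained networks look in a picture, given as the dict that the camera call returned (one of the last four; its "shot" number tells which), for a name from the list of things; names that differ only in an ending like _2 or _b are one class to them, and where a whole thing is asked for, a point or a joint stands for the part that bears it (a point fixed in the world has none). Each returns a list of dicts, best first, with "conf" (0 to 1); they miss things now and then, are a little off and sometimes report something else, mostly with a low value. They report only what shows in the picture. A call takes as long as a camera call.
- eyes.look_for(name, picture): "bbox" ([left, top, right, bottom] in pixels, round what is visible of it).
The state is a dict: "time": time; "joint_positions": joint angles; "joint_vel": joint speeds; "joint_torque": joint torques, N m; "ee_pos": TCP position; "eef_rot": TCP orientation; "ft_force": force on the tool from outside, world axes, zero at the start; "torque": the same for the moment, N m; "width": finger opening in m; "grip_force": force on a finger pad.
Only numpy, scipy, OpenCV 4.12 (cv2) and the standard library are available. Lean on these libraries where they do the work, as an engineer would, in place of code of your own. Each camera call takes 0.05 s, during which the arm holds its last target. There are 200 camera calls.

TASK

Take the clip-on magnifier off its parking rack and clip it onto the top edge of the steel fin of the inspection stand, pushed fully down, so that its lens sits centred over the watch movement. Then draw the torch up out of its wooden stand, tilt it about 45 degrees and hold it raised with its lens end aimed at the middle of the movement from roughly 8 cm away; do not touch the inspection stand or magnifier with the torch, and leave the other things on the bench where they are. Finish while still holding the torch there, steady, in the gripper.

Things in the scene. Friction and masses are not known exactly. Their poses are not given: they have to be found in the camera images.
- station: Inspection stand, fixed, steel: base 150 x 75 x 8 mm, round holder (54 mm diameter) with the movement on top. Origin on the bench under the holder's centre, z up; x runs from the fin to the movement. The fin: upright plate 4 mm thick (y), 44 mm long (x), centred at x = -66 mm, y = 0, top edge 90 mm above the bench, faces free from 20 mm up.
- movement (a point): Centre of the upper face of the watch movement, a metal disc of 38 mm diameter, 48 mm above the bench, on the inspection stand's origin.
- fin_top (a point): Middle of the top edge of the inspection stand's fin, 90 mm above the bench.
- rack: Parking rack of the magnifier, fixed: wooden foot 70 x 60 x 10 mm with an upright steel fin, 4 mm thick (along y), 44 mm long (along x), top edge 70 mm above the bench. Origin under its centre, z up.
- loupe: Clip-on magnifier, loose, 47 g, a sprung clamp like a clothes peg, at first clipped upright on the rack's fin. Two halves, 20 mm wide along x, hinged on a pin along x. Origin: middle of the pin's underside, which rests on the fin's top edge when fully down. x points along the arm to the lens, y across the fin, z up. Jaws reach 22 mm below the origin, one on each face of the fin.
- lens (a point): Centre of the magnifier's lens, 66 mm along x and 6 mm up from the magnifier's origin; round black mount, 35 mm outside diameter, 9 mm thick, on a thin arm.
- handles (a point): Where to pinch the magnifier: midway between its two black handles, 27 mm above its origin. Handles 20 mm wide (x), from 6 to 43 mm above the origin, 41 mm over their outsides at the top, 28 mm at the bottom. Pinched along y with 15 N or more they meet a stop, parallel, 28 mm over all: the jaws then gape 13 mm at the tips and each half leans 10 degrees. Let go, a spring shuts the jaws (about 6 N).
- loupe_jaw (a joint): Opening angle of the clamp: 0 when closed on a 4 mm fin, 0.35 rad when fully pinched open, -0.12 when closed on nothing.
- torch_stand: Wooden block 70 x 70 x 60 mm, fixed, with a round bore of 25 mm diameter, 45 mm deep, in the middle of its top. Origin under its centre.
- torch: Torch, loose, 130 mm long, dark metal, 60 to 130 g: body 19 mm in diameter, first 22 mm at the lens end 22 mm in diameter. At first it stands lens end down in the bore, lens 15 mm above the bench, 85 mm standing out. Origin at the centre of the lens face; z along its axis to the tail (the beam goes along -z). Grip the body at any yaw.
- eyeglass: Bystander: black eyeglass, 44 mm diameter, 36 mm high, origin under its centre.
- pot: Bystander: small clear pot with a white lid, 52 mm diameter, 30 mm high, origin under its centre.
- caseback: Bystander: steel watch case back, a disc of 40 mm diameter, 9 mm thick, origin under its centre.

How it is judged:
By the outcome, as a careful person would: the job done as asked, in the order asked, and still so for the second after the job is handed in, while the arm keeps its last pose, push and grip.
It also fails if it takes over 54 s, if anything falls off the work surface, if the arm or the gripper's body presses on something with over 40 N, if the wrist force passes 120 N, or if a joint passes its speed limit or range.

## Working session

There is one attempt and no reset: what is moved stays moved. The work goes in short steps, Python scripts to look and compute and a tool call to move; the robot and the scene stay as the last step left them, time stands still between calls to the robot, and variables do not carry over. Pictures are saved under pics/ and viewed, at most 10 in all, crops included, and the job is handed in when it is done.

Besides the shell and the picture viewer there is one more tool, called after ">>>" by a JSON object that holds its "api" and its "payload". arm_command: Moves the arm, as the interface text tells. Its arguments: {"type":"object","properties":{"steps":{"type":"array","items":{"type":"object","properties":{"rot":{"type":"array","items":{"type":"number"}},"slide":{"type":"array","items":{"type":"number"}},"grip":{"type":"number"}}}},"newtons":{"type":"number"}},"required":["steps"]}

```bash
mkdir -p pics; ls
cat > h.py <<'E'
import numpy as np, cv2, json
from bench import sensors, eyes, order
from scipy.spatial.transform import Rotation as R
def ray(c,u,v):
    K=np.array(c["intrinsics"]);k=c["k1"]
    d=np.array([(u-K[0,2])/K[0,0],(v-K[1,2])/K[1,1]]);s=d.copy()
    for _ in range(20): s=d/(1+k*(s@s))
    P=np.array(c["pose"]);r=P[:3,:3]@np.array([s[0],s[1],1]);return P[:3,3],r/np.linalg.norm(r)
def onz(c,u,v,z):
    o,r=ray(c,u,v);return o+r*(z-o[2])/r[2]
def proj(c,p):
    P=np.array(c["pose"]);K=np.array(c["intrinsics"]);q=P[:3,:3].T@(np.array(p)-P[:3,3])
    s=q[:2]/q[2];s=s*(1+c["k1"]*(s@s));return np.array([K[0,0]*s[0]+K[0,2],K[1,1]*s[1]+K[1,2]])
def tri(c1,p1,c2,p2):
    o1,r1=ray(c1,*p1);o2,r2=ray(c2,*p2)
    A=np.stack([r1,-r2],1);t=np.linalg.lstsq(A,o2-o1,rcond=None)[0]
    a=o1+t[0]*r1;b=o2+t[1]*r2;return (a+b)/2,np.linalg.norm(a-b)
def save(c,n): cv2.imwrite(f"pics/{n}.png",c["pixels"][:,:,::-1])
E
python3 - <<'E'
from h import *
import pickle
cs={n:eyes.camera(n) for n in("scene","side","wrist")}
for n,c in cs.items():
    save(c,n+"0"); print(n,np.round(c["pose"],3).tolist(),c["k1"],np.round(c["intrinsics"],0).tolist())
    for t in["station","rack","loupe","lens","handles","torch","torch_stand","movement","fin_top","eyeglass","pot","caseback"]:
        print(t,[(np.round(d["bbox"]).astype(int).tolist(),round(d["conf"],2)) for d in eyes.look_for(t,c)[:2]])
pickle.dump(cs,open("c0.pkl","wb"))
a=np.hstack([cs["scene"]["pixels"],cs["side"]["pixels"]])
s=sensors.read_state();print(s["time"],s["ee_pos"],s["eef_rot"],s["width"])
E
```

```text
pics
scene [[-0.507, 0.747, -0.43, 0.94], [0.862, 0.437, -0.259, 0.253], [-0.005, -0.502, -0.865, 0.875], [0.0, 0.0, 0.0, 1.0]] -0.059772961769038534 [[424.0, 0.0, 313.0], [0.0, 424.0, 197.0], [0.0, 0.0, 1.0]]
station [([272, 214, 345, 269], 0.58)]
rack [([430, 254, 463, 282], 0.69), ([272, 214, 342, 267], 0.65)]
loupe [([418, 239, 464, 259], 0.8)]
lens [([413, 236, 468, 260], 0.9)]
handles [([415, 233, 462, 257], 0.76), ([192, 231, 214, 254], 0.51)]
torch [([222, 98, 237, 129], 0.57)]
torch_stand [([272, 216, 343, 267], 0.61), ([214, 110, 251, 154], 0.57)]
movement [([273, 213, 345, 268], 0.94)]
fin_top [([272, 215, 343, 268], 0.81)]
eyeglass [([379, 175, 397, 198], 0.9)]
pot [([192, 228, 214, 256], 0.95)]
caseback [([317, 143, 331, 155], 0.56)]
side [[-0.854, -0.268, 0.446, 0.131], [-0.52, 0.47, -0.713, 0.658], [-0.019, -0.841, -0.541, 0.603], [0.0, 0.0, 0.0, 1.0]] -0.011707621941518883 [[437.0, 0.0, 318.0], [0.0, 437.0, 197.0], [0.0, 0.0, 1.0]]
station [([254, 204, 314, 258], 0.96)]
rack [([217, 324, 258, 362], 0.85)]
loupe [([210, 280, 246, 334], 0.85)]
lens [([212, 278, 248, 331
[... 328 characters left out ...]
, 188], 0.55)]
caseback [([394, 236, 413, 251], 0.48)]
wrist [[1.0, -0.0, -0.002, 0.625], [-0.001, -0.968, -0.251, 0.068], [-0.002, 0.251, -0.968, 0.384], [0.0, 0.0, 0.0, 1.0]] -0.01025117287378879 [[352.0, 0.0, 321.0], [0.0, 352.0, 204.0], [0.0, 0.0, 1.0]]
station [([265, 67, 344, 217], 0.94)]
rack [([53, 23, 118, 74], 0.34)]
loupe []
lens []
handles []
torch []
torch_stand []
movement [([266, 67, 346, 213], 0.82)]
fin_top [([266, 67, 345, 217], 0.55)]
eyeglass [([51, 18, 117, 72], 0.87)]
pot [([387, 300, 435, 327], 0.8)]
caseback [([76, 212, 114, 236], 0.64)]
1.95 [6.25040952e-01 2.62944458e-05 2.22598369e-01] [7.07104199e-01 7.07109359e-01 6.61256325e-05 4.90611628e-05] 0.0870231122282138
```

Run:
```python
from h import *
import pickle
cs=pickle.load(open("c0.pkl","rb"))
a=cs["scene"]["pixels"][90:290,180:480];b=cs["side"]["pixels"][130:370,200:440]
a=cv2.resize(a,(800,533),interpolation=cv2.INTER_CUBIC);b=cv2.resize(b,(600,600),interpolation=cv2.INTER_CUBIC)
cv2.imwrite("pics/a.png",a[:,:,::-1]);cv2.imwrite("pics/b.png",b[:,:,::-1])
S,D=cs["scene"],cs["side"]
cen=lambda b:((b[0]+b[2])/2,(b[1]+b[3])/2)
print("station",tri(S,(308,241),D,(284,231)),"wrist",onz(cs["wrist"],305,140,.045))
print("rack",tri(S,(446,268),D,(237,343)))
print("loupe",tri(S,(441,249),D,(228,307)))
print("torch",tri(S,(230,98),D,(408,138)),"stand",tri(S,(232,132),D,(404,178)))
print("eyeglass",tri(S,(388,186),D,(352,290)),"pot",tri(S,(203,242),D,(290,178)))
```

```text
station (array([0.61096572, 0.04073334, 0.01231375]), np.float64(0.005347611026474121)) wrist [0.60918177 0.04273314 0.045     ]
rack (array([0.50977558, 0.32827525, 0.00381019]), np.float64(0.012426714530192123))
loupe (array([0.51897002, 0.30832105, 0.07531746]), np.float64(0.013698128527779315))
torch (array([ 0.44940301, -0.26064869,  0.15369679]), np.float64(0.0009838157546744374)) stand (array([ 0.4562767 , -0.27595793,  0.03186707]), np.float64(0.005684145485929671))
eyeglass (array([0.39342426, 0.1325297 , 0.01766822]), np.float64(0.007241557932549645)) pot (array([ 0.73198233, -0.16002013,  0.01209503]), np.float64(0.004904649754872927))
```

View pics/a.png

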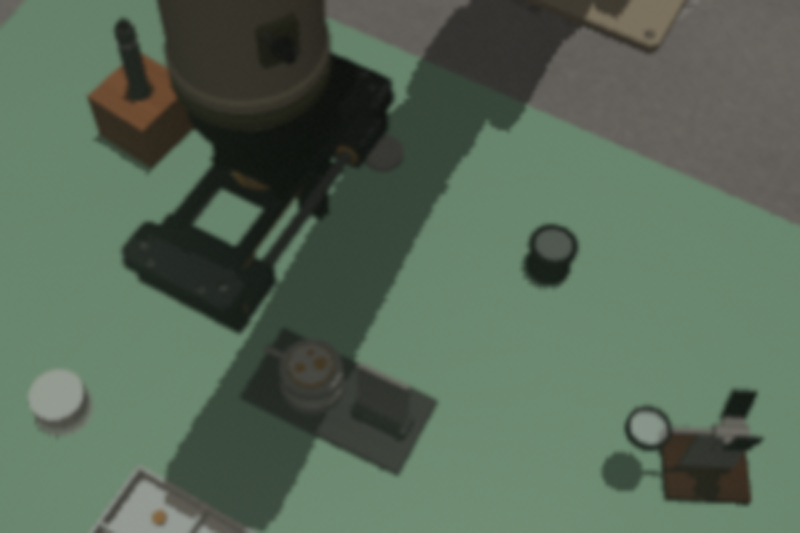

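View pics/b.png

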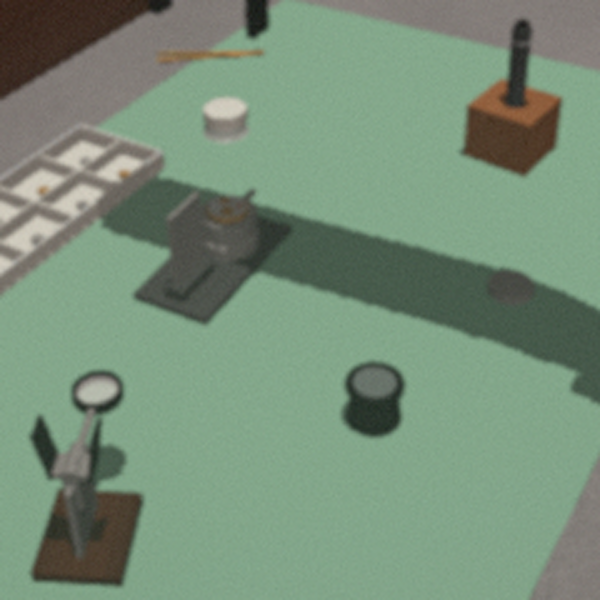

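View pics/wrist0.png

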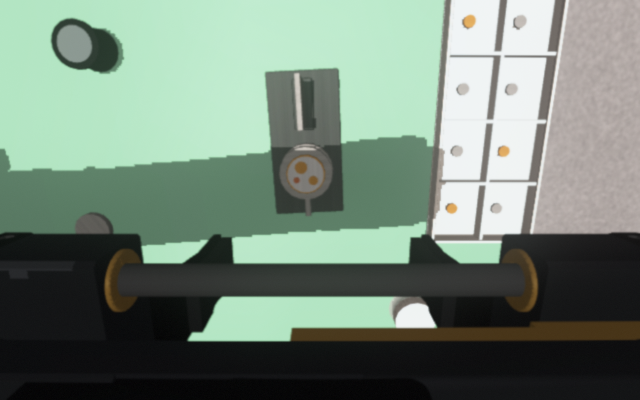

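Run:
```python
from h import *
import pickle
cs=pickle.load(open("c0.pkl","rb"))
S,D,W=cs["scene"],cs["side"],cs["wrist"]
a=lambda u,v:(180+u/2.667,90+v/2.665)
b=lambda u,v:(200+u/2.5,130+v/2.5)
print("lens",tri(S,a(647,427),D,b(97,391)),"pin",tri(S,a(735,429),D,b(75,460)))
print("lens z .076",onz(S,*a(647,427),.076),onz(D,*b(97,391),.076))
print("torchtop",tri(S,a(125,27),D,b(521,28)),"bore",onz(S,*a(140,95),.06),onz(D,*b(517,101),.06))
print("mov",onz(W,306,173,.048),"S",onz(S,*a(311,362),.048),"D",onz(D,*b(228,208),.048))
print("fin",onz(W,297,74,.09),onz(W,298,130,.09))
print("base",[onz(W,*p,.008)[:2].round(3).tolist() for p in[(266,72),(338,69),(342,211),(277,214)]])
print("rackfoot",[onz(S,*a(*p),.01)[:2].round(3).tolist() for p in[(664,497),(748,500),(745,436)]],[onz(D,*b(*p),.01)[:2].round(3).tolist() for p in[(35,574),(122,578),(142,495),(62,492)]])
```

```text
lens (array([0.53639464, 0.27053792, 0.07557922]), np.float64(0.0006982262107591491)) pin (array([0.50575512, 0.32881224, 0.07989185]), np.float64(0.002390707017020066))
lens z .076 [0.53682145 0.27081877 0.076     ] [0.5359599  0.27049602 0.076     ]
torchtop (array([ 0.45072402, -0.27113634,  0.14123888]), np.float64(0.0005160686144910942)) bore [ 0.45792493 -0.2664553   0.06      ] [ 0.44803513 -0.27322476  0.06      ]
mov [0.60990997 0.01158396 0.048     ] S [0.60788804 0.01195957 0.048     ] D [0.60512865 0.0135393  0.048     ]
fin [0.60554679 0.09746699 0.09      ] [0.60561606 0.05420871 0.09      ]
base [[0.569, 0.108], [0.641, 0.11], [0.648, -0.038], [0.575, -0.041]]
rackfoot [[0.553, 0.308], [0.521, 0.368], [0.47, 0.346]] [[0.514, 0.37], [0.464, 0.344], [0.495, 0.284], [0.544, 0.31]]
```

>>> {"api": "arm_command", "payload": {"steps": [{"slide":[-0.012,0.0355,-0.0055],"rot":[0,0,3.44],"grip":1},{"slide":[-0.012,0.0355,-0.0055],"rot":[0,0,3.44],"grip":1},{"slide":[-0.012,0.0355,-0.0055],"rot":[0,0,3.44],"grip":1},{"slide":[-0.012,0.0355,-0.0055],"rot":[0,0,3.44],"grip":1},{"slide":[-0.012,0.0355,-0.0055],"rot":[0,0,3.44],"grip":1},{"slide":[-0.012,0.0355,-0.0055],"rot":[0,0,3.44],"grip":1},{"slide":[-0.012,0.0355,-0.0055],"rot":[0,0,3.44],"grip":1},{"slide":[-0.011,0.0345,-0.0045],"rot":[0,0,3.44],"grip":1}]}}

```text
time: 2.95
ee_pos: [0.5285, 0.2854, 0.1794]
eef_rot: [0.517, 0.856, 0.0, -0.0]
ft_force: [0.5, -0.6, 0.6]
width: 0.087
grip_force: 0.0
```

Run:
```python
from h import *
import pickle
c=eyes.camera("wrist");save(c,"w1");pickle.dump(c,open("w1.pkl","wb"))
for n in("lens","handles","loupe"):print(n,[(np.round(d["bbox"]).tolist(),round(d["conf"],2)) for d in eyes.look_for(n,c)[:2]])
s=sensors.read_state();print(s["time"],s["ee_pos"],R.from_quat(s["eef_rot"]).as_matrix().round(3).tolist(),s["joint_positions"])
for p in[(.505,.329,.07),(.505,.329,.113),(.5364,.2705,.08)]:print(proj(c,p))
```

```text
lens [([292.0, 124.0, 353.0, 249.0], 0.63)]
handles [([296.0, 124.0, 355.0, 246.0], 0.93)]
loupe [([292.0, 123.0, 355.0, 247.0], 0.59)]
3.15 [0.52910233 0.28428536 0.17941757] [[-0.465, 0.886, -0.0], [0.886, 0.465, -0.0], [0.0, -0.0, -1.0]] [-0.33544691  0.32130364 -0.28744937  1.57518949  0.09411798  1.25892655
 -0.15482141]
[320.48341938 137.93624138]
[320.42862145 142.65902417]
[321.21634293 225.35939395]
```

View pics/w1.png

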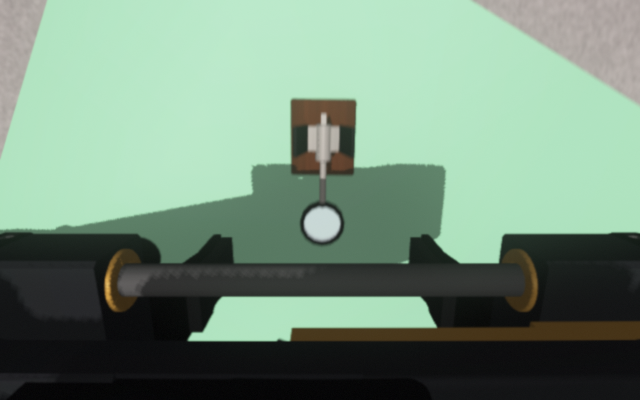

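Run:
```python
from h import *
import pickle
c=pickle.load(open("w1.pkl","rb"))
im=c["pixels"]
print("lens",onz(c,322,223,.076),onz(c,322,223,.08),"handles",onz(c,323.5,140,.11),onz(c,323.5,140,.08))
print("foot",[onz(c,*p,.01)[:2].round(4).tolist() for p in[(291,99),(355,99),(355,174),(291,174)]])
z=cv2.resize(im[85:255,260:390],(612,800)[0:1]+(800,) if 0 else (455,595),interpolation=cv2.INTER_CUBIC)
cv2.imwrite("pics/w1z.png",z[:,:,::-1])
```

```text
lens [0.5366489  0.27136514 0.076     ] [0.53604247 0.27248721 0.08      ] handles [0.50608102 0.33121469 0.11      ] [0.50733191 0.32932712 0.08      ]
foot [[0.4672, 0.3436], [0.5183, 0.3705], [0.5517, 0.3106], [0.4978, 0.2823]]
```

View pics/w1z.png

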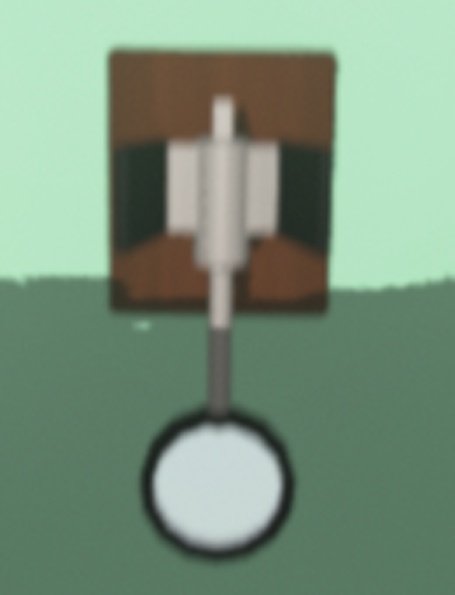

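>>> {"api": "arm_command", "payload": {"steps": [{"slide":[-0.0077,0.0157,0],"rot":[0,0,-0.4],"grip":1},{"slide":[-0.0077,0.0157,0],"rot":[0,0,-0.4],"grip":1},{"slide":[-0.0076,0.0156,0],"grip":1},{"slide":[0,0,-0.02],"grip":1},{"slide":[0,0,-0.02],"grip":1},{"slide":[0,0,-0.015],"grip":1},{"grip":1},{"grip":1}]}}

```text
schema error: expected keys rot, slide, grip
```

Run:
```python
from h import *
import pickle
c=eyes.camera("wrist");pickle.dump(c,open("w2.pkl","wb"))
s=sensors.read_state();print(s["time"],s["ee_pos"],s["ft_force"],R.from_quat(s["eef_rot"]).as_matrix().round(3).tolist())
for p in[(.507,.33,.07),(.507,.33,.113)]:print(proj(c,p))
z=cv2.resize(c["pixels"][120:290,220:430],(735,595),interpolation=cv2.INTER_CUBIC)
cv2.imwrite("pics/w2z.png",z[:,:,::-1])
```

```text
3.2 [0.52982248 0.28302863 0.17951816] [-0.27524648 -0.36952161 -0.04586137] [[-0.463, 0.887, 0.0], [0.887, 0.463, -0.0], [-0.0, -0.0, -1.0]]
[323.4084328 136.2964628]
[323.8724176  140.73340691]
```

View pics/w2z.png

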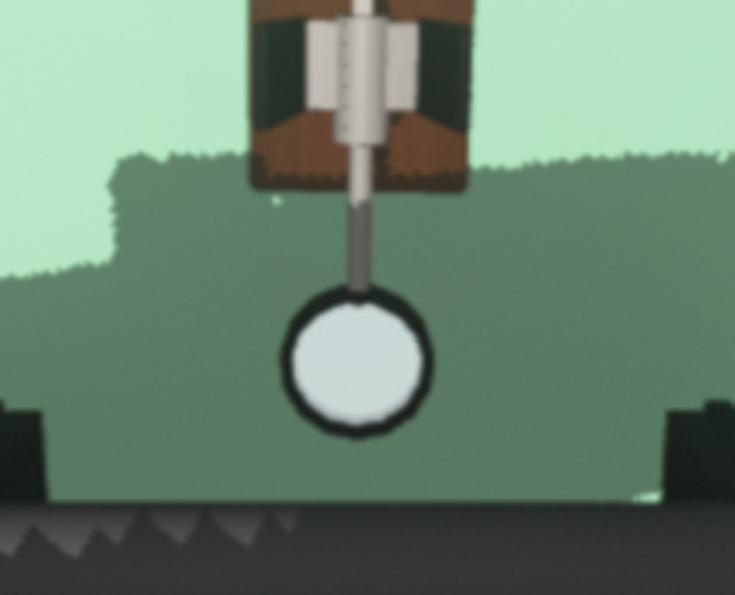

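>>> {"api": "arm_command", "payload": {"steps": [{"slide":[-0.0077,0.0157,0],"rot":[0,0,-0.4],"grip":1},{"slide":[-0.0077,0.0157,0],"rot":[0,0,-0.4],"grip":1},{"slide":[-0.0076,0.0156,0],"rot":[0,0,0],"grip":1},{"slide":[0,0,-0.02],"rot":[0,0,0],"grip":1},{"slide":[0,0,-0.02],"rot":[0,0,0],"grip":1},{"slide":[0,0,-0.015],"rot":[0,0,0],"grip":1},{"slide":[0,0,0],"rot":[0,0,0],"grip":1},{"slide":[0,0,0],"rot":[0,0,0],"grip":1}]}}

```text
time: 4.2
ee_pos: [0.5074, 0.3302, 0.1254]
eef_rot: [0.525, 0.851, 0.0, 0.0]
ft_force: [0.5, -1.0, 0.9]
width: 0.087
grip_force: 0.0
```

Run:
```python
from h import *
import pickle
c=eyes.camera("wrist");pickle.dump(c,open("w2.pkl","wb"))
s=sensors.read_state();print(s["time"],s["ee_pos"],s["ft_force"],R.from_quat(s["eef_rot"]).as_matrix().round(3).tolist())
for p in[(.507,.33,.07),(.507,.33,.113)]:print(proj(c,p))
z=cv2.resize(c["pixels"][150:350,180:450],(800,593),interpolation=cv2.INTER_CUBIC)
cv2.imwrite("pics/w3z.png",z[:,:,::-1])
```

```text
4.25 [0.50753143 0.33028554 0.12554989] [ 0.07815634 -0.18042107  0.10187921] [[-0.449, 0.893, 0.001], [0.893, 0.449, 0.001], [0.0, 0.002, -1.0]]
[320.45319535 221.66563501]
[320.46013102 246.17479421]
```

View pics/w3z.png

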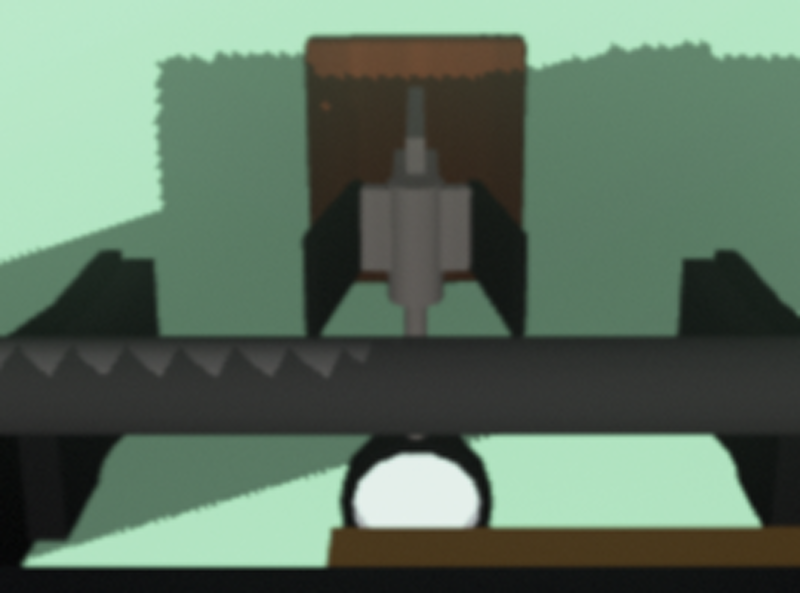

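>>> {"api": "arm_command", "payload": {"newtons": 30, "steps": [{"slide":[-0.0006,-0.0003,-0.016],"rot":[0,0,0],"grip":1},{"slide":[0,0,-0.016],"rot":[0,0,0],"grip":1},{"slide":[0,0,-0.015],"rot":[0,0,0],"grip":1},{"slide":[0,0,0],"rot":[0,0,0],"grip":1},{"slide":[0,0,0],"rot":[0,0,0],"grip":0},{"slide":[0,0,0],"rot":[0,0,0],"grip":0},{"slide":[0,0,0],"rot":[0,0,0],"grip":0},{"slide":[0,0,0],"rot":[0,0,0],"grip":0}]}}

```text
time: 5.25
ee_pos: [0.5065, 0.3298, 0.0778]
eef_rot: [0.525, 0.851, 0.0, 0.0]
ft_force: [-0.2, -0.3, -0.1]
width: 0.0549
grip_force: 0.0
```

>>> {"api": "arm_command", "payload": {"steps": [{"slide":[0,0,0],"rot":[0,0,0],"grip":0},{"slide":[0,0,0],"rot":[0,0,0],"grip":0},{"slide":[0,0,0],"rot":[0,0,0],"grip":0},{"slide":[0,0,0],"rot":[0,0,0],"grip":0},{"slide":[0,0,0],"rot":[0,0,0],"grip":0},{"slide":[0,0,0],"rot":[0,0,0],"grip":0},{"slide":[0,0,0],"rot":[0,0,0],"grip":0},{"slide":[0,0,0],"rot":[0,0,0],"grip":0}]}}

```text
time: 6.25
ee_pos: [0.5071, 0.3306, 0.0795]
eef_rot: [0.525, 0.851, 0.001, 0.0]
ft_force: [-3.0, -1.0, 13.0]
width: 0.0276
grip_force: 30.0
```

>>> {"api": "arm_command", "payload": {"steps": [{"slide":[0,0,0.008],"rot":[0,0,0],"grip":0},{"slide":[0,0,0.012],"rot":[0,0,0],"grip":0},{"slide":[0,0,0.015],"rot":[0,0,0],"grip":0},{"slide":[0,0,0.015],"rot":[0,0,0],"grip":0},{"slide":[0,0,0.015],"rot":[0,0,0],"grip":0},{"slide":[0,0,0.015],"rot":[0,0,0],"grip":0},{"slide":[0,0,0.012],"rot":[0,0,0],"grip":0},{"slide":[0,0,0],"rot":[0,0,0],"grip":0}]}}

```text
time: 7.25
ee_pos: [0.5069, 0.33, 0.1707]
eef_rot: [0.525, 0.851, 0.001, 0.0]
ft_force: [0.4, -0.3, -1.0]
width: 0.0275
grip_force: 30.0
```

>>> {"api": "arm_command", "payload": {"steps": [{"slide":[0.0126,-0.0413,0],"rot":[0,0,-3.1],"grip":0},{"slide":[0.0126,-0.0413,0],"rot":[0,0,-3.1],"grip":0},{"slide":[0.0126,-0.0413,0],"rot":[0,0,-3],"grip":0},{"slide":[0.0126,-0.0413,0],"rot":[0,0,-3],"grip":0},{"slide":[0.0126,-0.0413,0],"rot":[0,0,-3],"grip":0},{"slide":[0.0126,-0.0413,0],"rot":[0,0,-3],"grip":0},{"slide":[0.0126,-0.0413,0],"rot":[0,0,-3],"grip":0},{"slide":[0.0126,-0.0413,0],"rot":[0,0,-3],"grip":0}]}}

```text
time: 8.25
ee_pos: [0.6072, -0.0021, 0.1689]
eef_rot: [0.692, 0.722, -0.0, -0.0]
ft_force: [1.1, 1.1, 0.1]
width: 0.0273
grip_force: 30.0
```

Run:
```python
from h import *
import pickle
for i in range(4): c=eyes.camera("wrist")
pickle.dump(c,open("w4.pkl","wb"))
s=sensors.read_state();print(s["time"],s["ee_pos"],s["ft_force"],s["width"],s["grip_force"],R.from_quat(s["eef_rot"]).as_matrix().round(3).tolist())
for p in[(.606,.098,.09),(.606,.054,.09),(.6085,.012,.048)]:print(proj(c,p))
z=cv2.resize(c["pixels"][60:285,170:470],(800,600),interpolation=cv2.INTER_CUBIC)
cv2.imwrite("pics/w4z.png",z[:,:,::-1])
```

```text
8.45 [ 0.60692266 -0.00145518  0.16878718] [-0.31505894  0.58537084 -1.35072475] 0.027560418789553374 29.999980433058226 [[-0.043, 0.999, -0.001], [0.999, 0.043, -0.0], [0.0, -0.001, -1.0]]
[325.7117642   57.82419779]
[322.95277493 128.1818429 ]
[323.72632718 178.64831311]
```

View pics/w4z.png

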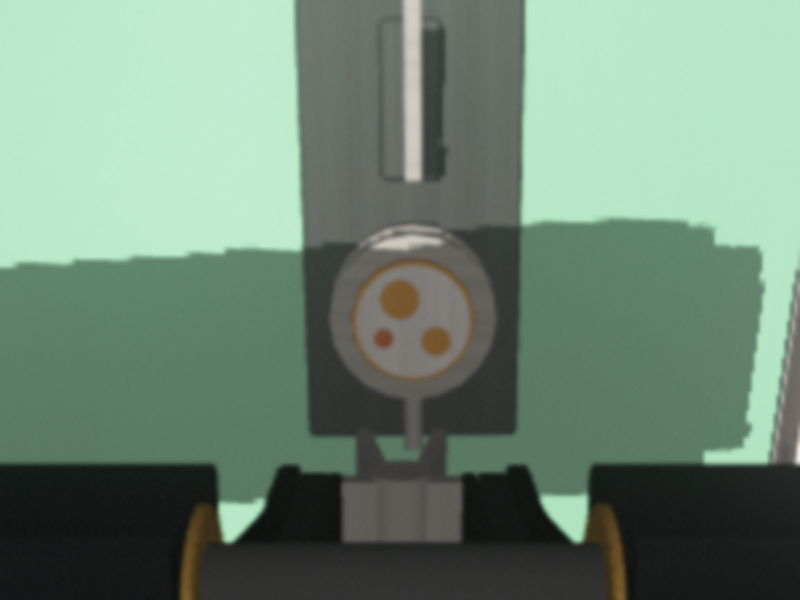

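Run:
```python
from h import *
import pickle
c=pickle.load(open("w4.pkl","rb"))
print("mov",onz(c,324.5,180,.048),"finend",onz(c,324.9,127.9,.09),"fin up",onz(c,324.5,60.5,.09))
print("jaw tips", onz(c,170+400/2.667,60+432/2.667,.153))
u=np.array([.043,-.999]);m=onz(c,324.5,180,.048)[:2];print(m-.066*u, onz(c,324.9,127.9,.09)[:2]-.022*u)
for z in(.146,.155,.165):print(proj(c,(.6069,-.0015,z)))
```

```text
mov [0.60917487 0.01090829 0.048     ] finend [0.60729274 0.0542345  0.09      ] fin up [0.60529359 0.09637233 0.09      ]
jaw tips [0.60597816 0.00828381 0.153     ]
[0.60633687 0.07684229] [0.60634674 0.0762125 ]
[321.02131792 235.05656792]
[321.00738031 240.81633911]
[320.99028279 247.88088205]
```

>>> {"api": "arm_command", "payload": {"steps": [{"slide":[-0.0007,0.02,0],"rot":[0,0,0],"grip":0},{"slide":[0,0.02,0],"rot":[0,0,0],"grip":0},{"slide":[0,0.02,0],"rot":[0,0,0],"grip":0},{"slide":[0,0.018,0],"rot":[0,0,0],"grip":0},{"slide":[0,0,-0.015],"rot":[0,0,0],"grip":0},{"slide":[0,0,-0.015],"rot":[0,0,0],"grip":0},{"slide":[0,0,-0.01],"rot":[0,0,0],"grip":0},{"slide":[0,0,0],"rot":[0,0,0],"grip":0}]}}

```text
time: 9.45
ee_pos: [0.6059, 0.0764, 0.1282]
eef_rot: [0.692, 0.722, -0.001, -0.001]
ft_force: [0.2, 0.4, -0.4]
width: 0.0278
grip_force: 30.0
```

Run:
```python
from h import *
import pickle
c=eyes.camera("wrist");c=eyes.camera("wrist");d=eyes.camera("side")
s=sensors.read_state();print(s["time"],s["ee_pos"],s["ft_force"],s["width"],R.from_quat(s["eef_rot"]).as_matrix().round(3).tolist())
z=cv2.resize(c["pixels"][150:300,240:400],(480,450),interpolation=cv2.INTER_CUBIC)
y=cv2.resize(d["pixels"][170:270,230:300],(315,450),interpolation=cv2.INTER_CUBIC)
cv2.imwrite("pics/w5.png",np.hstack([z,y])[:,:,::-1])
print(proj(c,(.6053,.0985,.09)),proj(c,(.6063,.0765,.09)),proj(d,(.6063,.0765,.09)))
```

```text
9.6 [0.60686275 0.07706251 0.1300376 ] [-0.24021654 -0.2312019   0.37329868] 0.027381412221162554 [[-0.043, 0.999, 0.001], [0.999, 0.043, 0.0], [0.0, 0.001, -1.0]]
[321.0290796 194.1408546] [321.13392909 229.84813299] [272.53154597 211.50234251]
```

View pics/w5.png

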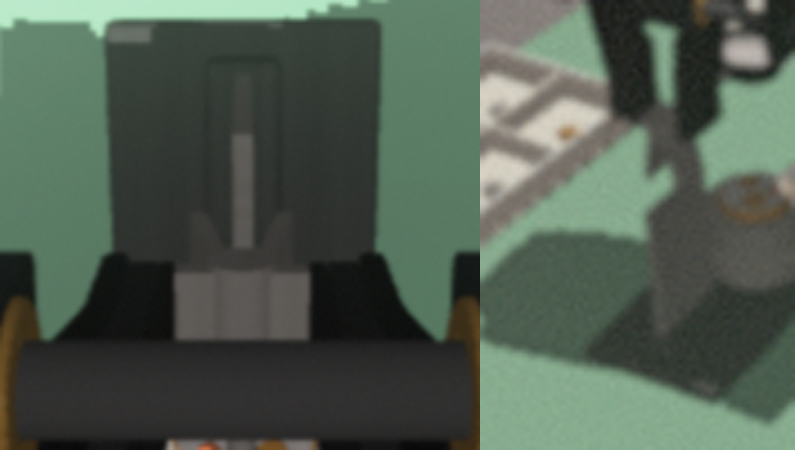

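>>> {"api": "arm_command", "payload": {"steps": [{"slide":[0,0,-0.006],"rot":[0,0,0],"grip":0},{"slide":[0,0,-0.006],"rot":[0,0,0],"grip":0},{"slide":[0,0,-0.006],"rot":[0,0,0],"grip":0},{"slide":[0,0,-0.006],"rot":[0,0,0],"grip":0},{"slide":[0,0,-0.003],"rot":[0,0,0],"grip":0},{"slide":[0,0,-0.002],"rot":[0,0,0],"grip":0},{"slide":[0,0,0],"rot":[0,0,0],"grip":0},{"slide":[0,0,0],"rot":[0,0,0],"grip":0}]}}

```text
time: 10.6
ee_pos: [0.6067, 0.0773, 0.1008]
eef_rot: [0.691, 0.722, 0.0, 0.0]
ft_force: [0.7, -0.3, -0.6]
width: 0.028
grip_force: 30.0
```

No contact yet; continue down in small steps.

>>> {"api": "arm_command", "payload": {"steps": [{"slide":[0,0,-0.001],"rot":[0,0,0],"grip":0},{"slide":[0,0,-0.001],"rot":[0,0,0],"grip":0},{"slide":[0,0,-0.001],"rot":[0,0,0],"grip":0},{"slide":[0,0,-0.001],"rot":[0,0,0],"grip":0},{"slide":[0,0,0],"rot":[0,0,0],"grip":0},{"slide":[0,0,0],"rot":[0,0,0],"grip":0},{"slide":[0,0,0],"rot":[0,0,0],"grip":0},{"slide":[0,0,0],"rot":[0,0,0],"grip":0}]}}

```text
time: 11.6
ee_pos: [0.6069, 0.0774, 0.0994]
eef_rot: [0.691, 0.722, 0.001, 0.0]
ft_force: [-10.5, -1.7, 21.9]
width: 0.0277
grip_force: 30.0
```

>>> {"api": "arm_command", "payload": {"steps": [{"slide":[-0.0006,0,0],"rot":[0,0,0],"grip":0},{"slide":[0,0,0],"rot":[0,0,0],"grip":0},{"slide":[0,0,0],"rot":[0,0,0],"grip":0.6},{"slide":[0,0,0],"rot":[0,0,0],"grip":1},{"slide":[0,0,0],"rot":[0,0,0],"grip":1},{"slide":[0,0,0],"rot":[0,0,0],"grip":1},{"slide":[0,0,0],"rot":[0,0,0],"grip":1},{"slide":[0,0,0],"rot":[0,0,0],"grip":1}]}}

```text
time: 12.6
ee_pos: [0.6059, 0.0773, 0.0965]
eef_rot: [0.691, 0.723, -0.0, -0.0]
ft_force: [-0.5, -0.2, -1.5]
width: 0.0796
grip_force: 0.0
```

>>> {"api": "arm_command", "payload": {"steps": [{"slide":[0,0,0.012],"rot":[0,0,0],"grip":1},{"slide":[0,0,0.025],"rot":[0,0,0],"grip":1},{"slide":[0,0,0.03],"rot":[0,0,0],"grip":1},{"slide":[0,0,0.035],"rot":[0,0,0],"grip":1},{"slide":[0,-0.025,0],"rot":[0,0,0],"grip":1},{"slide":[0,-0.03,0],"rot":[0,0,0],"grip":1},{"slide":[0,0,0],"rot":[0,0,0],"grip":1},{"slide":[0,0,0],"rot":[0,0,0],"grip":1}]}}

```text
time: 13.6
ee_pos: [0.606, 0.023, 0.1992]
eef_rot: [0.691, 0.723, 0.0, 0.0]
ft_force: [0.8, -0.3, 0.1]
width: 0.0871
grip_force: 0.0
```

Run:
```python
from h import *
import pickle
c=eyes.camera("wrist");d=eyes.camera("side");S=eyes.camera("scene")
pickle.dump((c,d,S),open("w6.pkl","wb"))
s=sensors.read_state();print(s["time"],s["ee_pos"],s["ft_force"],s["width"])
for n in("torch","torch_stand"):print(n,[(np.round(q["bbox"]).tolist(),round(q["conf"],2)) for q in eyes.look_for(n,S)[:2]],[(np.round(q["bbox"]).tolist(),round(q["conf"],2)) for q in eyes.look_for(n,d)[:2]])
A=cv2.resize(c["pixels"][90:270,240:400],(400,450),interpolation=cv2.INTER_CUBIC)
def Z(p,r0,r1,c0,c1,w,h):return cv2.resize(p["pixels"][r0:r1,c0:c1],(w,h),interpolation=cv2.INTER_CUBIC)
B=Z(d,170,260,240,320,400,450)
C=Z(d,125,205,375,435,300,400)[:150] if 0 else None
cv2.imwrite("pics/w6.png",np.hstack([A,B])[:,:,::-1])
for p in[(.609,.011,.096),(.6063,.0765,.09),(.6063,.0765,.133)]:print(proj(c,p),proj(d,p))
```

```text
13.75 [0.60591972 0.02350078 0.19876573] [0.80886215 0.00330536 0.80308007] 0.08725072851219756
torch [([225.0, 98.0, 235.0, 128.0], 0.73), ([274.0, 216.0, 346.0, 268.0], 0.72)] [([400.0, 135.0, 410.0, 173.0], 0.58)]
torch_stand [([215.0, 112.0, 255.0, 152.0], 0.7), ([272.0, 217.0, 344.0, 267.0], 0.3)] [([386.0, 159.0, 425.0, 201.0], 0.81)]
[324.19233374 217.96623125] [289.23692085 193.96748713]
[324.53054523 132.57285294] [272.53154597 211.50234251]
[325.25733679 136.31151103] [270.9310006  193.95156227]
```

View pics/w6.png

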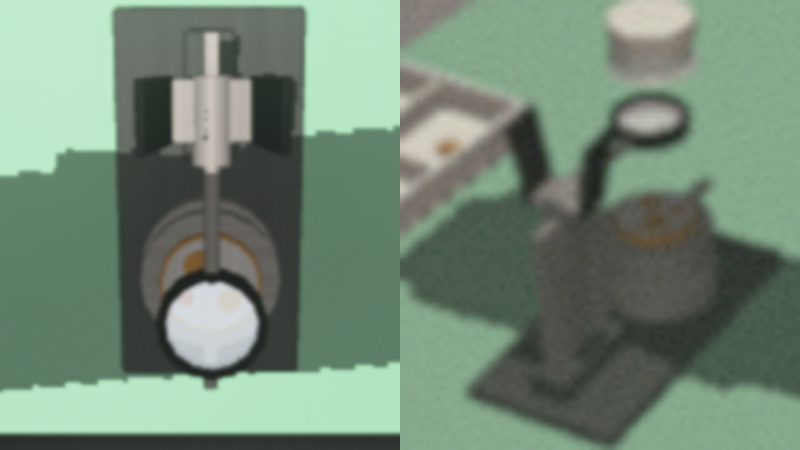

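>>> {"api": "arm_command", "payload": {"steps": [{"slide":[-0.019,-0.039,0.007],"rot":[0,0,0],"grip":1},{"slide":[-0.019,-0.039,0.007],"rot":[0,0,0],"grip":1},{"slide":[-0.019,-0.039,0.007],"rot":[0,0,0],"grip":1},{"slide":[-0.019,-0.039,0.007],"rot":[0,0,0],"grip":1},{"slide":[-0.019,-0.039,0.007],"rot":[0,0,0],"grip":1},{"slide":[-0.019,-0.039,0.007],"rot":[0,0,0],"grip":1},{"slide":[-0.02,-0.039,0.008],"rot":[0,0,0],"grip":1},{"slide":[-0.02,-0.04,0],"rot":[0,0,0],"grip":1}]}}

```text
time: 14.95
ee_pos: [0.4516, -0.2918, 0.2494]
eef_rot: [0.691, 0.723, 0.0, 0.001]
ft_force: [0.2, -0.1, 0.5]
width: 0.0868
grip_force: 0.0
```

Run:
```python
from h import *
import pickle
for i in range(3):c=eyes.camera("wrist")
pickle.dump(c,open("w7.pkl","wb"))
s=sensors.read_state();print(s["time"],s["ee_pos"],s["joint_positions"])
for n in("torch","torch_stand"):print(n,[(np.round(q["bbox"]).tolist(),round(q["conf"],2)) for q in eyes.look_for(n,c)[:2]])
for p in[(.4507,-.271,.145),(.4507,-.271,.06)]:print(proj(c,p))
h=cv2.cvtColor(c["pixels"],cv2.COLOR_RGB2HSV)
wood=((h[...,0]<20)&(h[...,1]>80)&(h[...,2]>60)).astype(np.uint8);wood[240:]=0
n,l,st,ce=cv2.connectedComponentsWithStats(wood)
for i in np.argsort(-st[1:,4])[:3]+1:print("wood",st[i],ce[i])
dark=((c["pixels"].max(2)<60)).astype(np.uint8);dark[238:]=0
n,l,st,ce=cv2.connectedComponentsWithStats(dark)
for i in np.argsort(-st[1:,4])[:5]+1:print("dark",st[i],ce[i])
```

```text
15.1 [ 0.45064969 -0.29286276  0.24878129] [ 0.35268352  0.12110611  0.15144392  1.6634603  -0.01816539  1.35798216
  0.54644973]
torch [([313.0, 147.0, 339.0, 188.0], 0.88)]
torch_stand [([286.0, 116.0, 369.0, 198.0], 0.97)]
[324.61799518 171.27863352]
[323.77489801 157.23429105]
wood [ 288  119   78   79 4105] [325.20170524 156.23313033]
wood [606 193  34  24 258] [624.24031008 205.05426357]
dark [315 147  23  37 649] [325.72419106 166.15716487]
dark [  0 233 139   5 474] [ 62.55274262 235.70253165]
dark [504 233 136   5 446] [576.54484305 235.80493274]
dark [422 236   8   2  14] [425.07142857 236.57142857]
dark [213 236   7   2  13] [216.23076923 236.53846154]
```

>>> {"api": "arm_command", "payload": {"newtons": 40, "steps": [{"slide":[0.0005,0.0208,0],"rot":[0,0,0],"grip":1},{"slide":[0,0,-0.03],"rot":[0,0,0],"grip":1},{"slide":[0,0,-0.03],"rot":[0,0,0],"grip":1},{"slide":[0,0,-0.03],"rot":[0,0,0],"grip":1},{"slide":[0,0,-0.03],"rot":[0,0,0],"grip":1},{"slide":[0,0,-0.025],"rot":[0,0,0],"grip":1},{"slide":[0,0,-0.013],"rot":[0,0,0],"grip":1},{"slide":[0,0,0],"rot":[0,0,0],"grip":1}]}}

```text
time: 16.2
ee_pos: [0.4525, -0.269, 0.0901]
eef_rot: [0.691, 0.723, -0.0, -0.001]
ft_force: [-0.3, 0.2, 0.7]
width: 0.0874
grip_force: 0.0
```

>>> {"api": "arm_command", "payload": {"steps": [{"slide":[0,0,0],"rot":[0,0,0],"grip":0},{"slide":[0,0,0],"rot":[0,0,0],"grip":0},{"slide":[0,0,0],"rot":[0,0,0],"grip":0},{"slide":[0,0,0],"rot":[0,0,0],"grip":0},{"slide":[0,0,0],"rot":[0,0,0],"grip":0},{"slide":[0,0,0],"rot":[0,0,0],"grip":0},{"slide":[0,0,0],"rot":[0,0,0],"grip":0},{"slide":[0,0,0],"rot":[0,0,0],"grip":0}]}}

```text
time: 17.2
ee_pos: [0.4524, -0.2699, 0.0906]
eef_rot: [0.691, 0.722, -0.0, -0.0]
ft_force: [-0.7, 0.4, -0.3]
width: 0.0181
grip_force: 40.0
```

>>> {"api": "arm_command", "payload": {"steps": [{"slide":[0,0,0],"rot":[0,0,0],"grip":0},{"slide":[0,0,0],"rot":[0,0,0],"grip":0},{"slide":[0,0,0],"rot":[0,0,0],"grip":0},{"slide":[0,0,0],"rot":[0,0,0],"grip":0},{"slide":[0,0,0],"rot":[0,0,0],"grip":0},{"slide":[0,0,0],"rot":[0,0,0],"grip":0},{"slide":[0,0,0],"rot":[0,0,0],"grip":0},{"slide":[0,0,0],"rot":[0,0,0],"grip":0}]}}

```text
time: 18.2
ee_pos: [0.4524, -0.2699, 0.0906]
eef_rot: [0.691, 0.722, 0.0, 0.0]
ft_force: [-1.0, 0.1, 0.3]
width: 0.018
grip_force: 40.0
```

>>> {"api": "arm_command", "payload": {"steps": [{"slide":[0,0,0.008],"rot":[0,0,0],"grip":0},{"slide":[0,0,0.018],"rot":[0,0,0],"grip":0},{"slide":[0,0,0.018],"rot":[0,0,0],"grip":0},{"slide":[0,0,0.018],"rot":[0,0,0],"grip":0},{"slide":[0,0,0.018],"rot":[0,0,0],"grip":0},{"slide":[0,0,0.018],"rot":[0,0,0],"grip":0},{"slide":[0,0,0.018],"rot":[0,0,0],"grip":0},{"slide":[0,0,0.014],"rot":[0,0,0],"grip":0}]}}

```text
time: 19.2
ee_pos: [0.4526, -0.27, 0.2219]
eef_rot: [0.691, 0.722, 0.0, 0.0]
ft_force: [0.3, -0.1, -1.2]
width: 0.0181
grip_force: 40.0
```

>>> {"api": "arm_command", "payload": {"steps": [{"slide":[0.0202,0.0088,0.0037],"rot":[5.62,0.24,0],"grip":0},{"slide":[0.0202,0.0088,0.0037],"rot":[5.62,0.24,0],"grip":0},{"slide":[0.0202,0.0088,0.0037],"rot":[5.62,0.24,0],"grip":0},{"slide":[0.0202,0.0088,0.0037],"rot":[5.62,0.24,0],"grip":0},{"slide":[0.0202,0.0088,0.0037],"rot":[5.62,0.24,0],"grip":0},{"slide":[0.0202,0.0088,0.0037],"rot":[5.62,0.24,0],"grip":0},{"slide":[0.0202,0.0088,0.0037],"rot":[5.62,0.24,0],"grip":0},{"slide":[0.0202,0.0088,0.0037],"rot":[5.62,0.24,0],"grip":0}]}}

```text
time: 20.2
ee_pos: [0.6146, -0.1995, 0.2505]
eef_rot: [0.638, 0.667, 0.266, -0.277]
ft_force: [1.1, -0.3, -0.4]
width: 0.0182
grip_force: 40.0
```

Run:
```python
from h import *
for i in range(3):S=eyes.camera("scene")
d=eyes.camera("side")
s=sensors.read_state();print(s["time"],s["ee_pos"],R.from_quat(s["eef_rot"]).as_matrix().round(3).tolist(),s["width"],s["joint_positions"].round(2))
for n,c in(("scene",S),("side",d)):
    print(n,[(np.round(q["bbox"]).tolist(),round(q["conf"],2)) for q in eyes.look_for("torch",c)[:2]])
    z=R.from_quat(s["eef_rot"]).as_matrix()[:,2]
    print("pred lens px",proj(c,s["ee_pos"]+.0756*z),"tcp",proj(c,s["ee_pos"]))
```

```text
20.4 [ 0.61375496 -0.19992691  0.24940987] [[-0.031, 0.999, -0.031], [0.707, 0.044, 0.706], [0.706, -0.0, -0.708]] 0.017914147597498632 [ 0.52  0.7   0.07  1.09 -0.68  1.83  0.62]
scene [([170.0, 110.0, 228.0, 163.0], 0.62), ([288.0, 206.0, 334.0, 237.0], 0.51)]
pred lens px [224.24323481 157.24249192] tcp [195.77075599 130.141176  ]
side [([323.0, 74.0, 343.0, 128.0], 0.71)]
pred lens px [324.72975005 125.34017554] tcp [335.26666452  95.74579617]
```

>>> {"api": "arm_command", "payload": {"steps": [{"slide":[0,0.0145,-0.013],"rot":[0,0,0],"grip":0},{"slide":[0,0.0145,-0.013],"rot":[0,0,0],"grip":0},{"slide":[0,0.0145,-0.013],"rot":[0,0,0],"grip":0},{"slide":[0,0.0145,-0.013],"rot":[0,0,0],"grip":0},{"slide":[0,0.0145,-0.013],"rot":[0,0,0],"grip":0},{"slide":[0,0.0145,-0.013],"rot":[0,0,0],"grip":0},{"slide":[0,0.0145,-0.013],"rot":[0,0,0],"grip":0},{"slide":[0,0,0],"rot":[0,0,0],"grip":0}]}}

```text
time: 21.5
ee_pos: [0.6136, -0.0961, 0.1583]
eef_rot: [0.638, 0.668, 0.265, -0.277]
ft_force: [-0.1, -0.7, -1.2]
width: 0.0182
grip_force: 40.0
```

Run:
```python
from h import *
import pickle
for i in range(3):d=eyes.camera("side")
S=eyes.camera("scene");w=eyes.camera("wrist");pickle.dump((S,d,w),open("w8.pkl","wb"))
P=[];M=[]
for i in range(4):
    s=sensors.read_state();P.append(s["ee_pos"])
m=R.from_quat(s["eef_rot"]).as_matrix();z=m[:,2];t=np.mean(P,0)
print(s["time"],t,m.round(3).tolist(),s["joint_positions"].round(2),s["ft_force"])
lens=t+.0756*z-.0015*m[:,0];v=np.array([.609,.011,.048])-lens
print("lens",lens,"dist",np.linalg.norm(v),"aim miss deg",np.degrees(np.arccos(v@z/np.linalg.norm(v))))
for c in(S,d,w):
    print("torch",[(np.round(q["bbox"]).tolist(),round(q["conf"],2)) for q in eyes.look_for("torch",c)[:2]],"loupe",[(np.round(q["bbox"]).tolist(),round(q["conf"],2)) for q in eyes.look_for("loupe",c)[:1]],"pred",proj(c,lens),"axis .13",proj(c,lens-.13*z),"glens",proj(c,(.609,.011,.096)))
```

```text
21.75 [ 0.61427629 -0.09894645  0.15959494] [[-0.031, 0.999, -0.029], [0.707, 0.043, 0.706], [0.707, 0.002, -0.708]] [ 0.42  0.64  0.03  1.37 -0.69  1.57  0.65] [ 0.17682722 -0.94383206 -0.72622981]
lens [ 0.61214532 -0.04663855  0.10503349] dist 0.08114748342687103 aim miss deg 0.6819437299887096
torch [([224.0, 157.0, 274.0, 207.0], 0.96)] loupe [([289.0, 210.0, 332.0, 239.0], 0.69)] pred [270.58623699 202.53810571] axis .13 [226.12210153 160.23029763] glens [295.04449839 215.76865256]
torch [([300.0, 122.0, 323.0, 178.0], 0.74)] loupe [([262.0, 191.0, 294.0, 224.0], 0.55)] pred [302.34243362 178.32850718] axis .13 [321.23826314 125.75698719] glens [289.23692085 193.96748713]
torch [([298.0, 204.0, 344.0, 331.0], 0.58), ([295.0, 58.0, 316.0, 127.0], 0.51)] loupe [([297.0, 59.0, 344.0, 180.0], 0.71)] pred [321.00394802 214.52055562] axis .13 [321.34569556 320.20673814] glens [320.04825329 157.13619758]
```

>>> {"api": "arm_command", "payload": {"steps": [{"slide":[0,0,0],"rot":[0,0,0],"grip":0},{"slide":[0,0,0],"rot":[0,0,0],"grip":0},{"slide":[0,0,0],"rot":[0,0,0],"grip":0},{"slide":[0,0,0],"rot":[0,0,0],"grip":0},{"slide":[0,0,0],"rot":[0,0,0],"grip":0},{"slide":[0,0,0],"rot":[0,0,0],"grip":0},{"slide":[0,0,0],"rot":[0,0,0],"grip":0},{"slide":[0,0,0],"rot":[0,0,0],"grip":0}]}}

```text
time: 23.05
ee_pos: [0.614, -0.098, 0.1592]
eef_rot: [0.639, 0.667, 0.265, -0.276]
ft_force: [-1.1, 0.4, -1.4]
width: 0.018
grip_force: 40.0
```

```bash
python3 -c "
from bench import order
print(order.close_job())"
```

```text
the job is handed in; nothing more can be done
None
```

I handed the job in at about 23 s: the magnifier is clipped fully down on the fin with its lens over the movement, and the gripper is holding the torch still at 45°, about 8 cm from the movement and aimed within about 1° of its middle (computed from the arm pose); the hand-in call returned no verdict.

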